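Show the broken bridge girder to the inspection camera

TASK

Four yellow model-bridge girders lie on the low grey-topped platform and one of them is broken: it is shorter and has lost the shoe at one end. Pick that one out and hold it up to the inspection camera with the centre of its broken end 8 cm straight in front of the lens, the broken end facing the lens, the girder lined up with the camera's slanting line of sight and kept the same way up as it lay. Finish while still holding it there, motionless in the air; do not touch the camera or its stand, and leave the other girders, the paint jar and the log wagon where they are.

Things in the scene. Friction and masses are not known exactly. Their poses are not given: they have to be found in the camera images.
- broken_girder: Broken yellow I-girder, 28 mm high, 55 g; flanges 20 mm wide, 6 thick, web 10 wide. Lies on the platform. Origin: underside, at a whole girder's middle; x points to the broken end, z up. Sound end with shoe (14 long, 30 wide, 28 high) at x -55 to -41 mm; ragged white break: top flange ends at x 25, web 22, bottom flange 18. Grip across the flanges at about x -10.
- broken_end (a point): Centre of the girder's broken end: at x = 25, y = 0, z = 14 mm in the broken girder's frame; axes as the girder's.
- girder_0: An intact girder like the broken one but whole: 110 mm long, with a shoe at both ends. Origin: centre of its underside; x along its length, z up. Lies on the platform at any angle. Leave it where it lies.
- girder_1: An intact girder like the broken one but whole: 110 mm long, with a shoe at both ends. Origin: centre of its underside; x along its length, z up. Lies on the platform at any angle. Leave it where it lies.
- girder_2: An intact girder like the broken one but whole: 110 mm long, with a shoe at both ends. Origin: centre of its underside; x along its length, z up. Lies on the platform at any angle. Leave it where it lies.
- platform: Fixed low platform, 312 x 300 mm (x, y), its grey top 55 mm above the table, with a wooden batten 12 mm wide that stands 4 mm proud of the top along its x ends. Origin: centre of its underside. The girders lie on it in four places, 140 mm apart.
- camera_stand: Fixed stand of the inspection camera: dark base plate 150 x 120 x 12 mm and a steel post 282 mm high, 75 mm behind the origin along x. Origin: on the table, under the camera; its -x axis is the horizontal direction in which the camera looks, z up. Turned about the vertical only.
- camera_head: Grey camera 46 x 46 x 112 mm long on the stand, black lens with ring light 52 mm across. Origin: centre of the lens front, 204 mm above the table, 60 mm from the stand's origin along its -x. It looks along its own -x axis, slanting 25 degrees below level; x points back into the camera and up, y is level.
- focus (a point): Point 80 mm in front of the lens on the line of sight (x = -80 mm in the camera head's frame), 170 mm above the table; axes as the camera head's. The centre of the broken end belongs here with the girder's x axis along this x axis and its z axis along this z axis.
- paint_jar: Paint jar with a white cap and a green label, 35 mm across, 45 mm high, standing loose. Origin: centre of its underside. Leave it alone.
- log_wagon: Grey model log wagon, 44 x 110 x 40 mm, standing loose on its wheels. Origin: centre of its underside. Leave it alone.
Mind the look-alikes: they are no part of the job. Leave any turquoise look-alike of the broken_girder alone.

How it is judged:
By the outcome, as a careful person would: the job done as asked, in the order asked, and still so for the second after the job is handed in, while the arm keeps its last pose, push and grip.
It also fails if it takes over 32 s, if anything falls off the work surface, if the arm or the gripper's body presses on something with over 40 N, if the wrist force passes 120 N, or if a joint passes its speed limit or range.

ROBOT

A 6-joint arm with a two-finger parallel gripper is mounted at the origin on the work surface; the furniture and walls round the work are solid. World frame = base frame: x ahead of the robot, y to its left, z up, the work surface at z = 0. Lengths are in m, angles in rad, forces in N, time in s.
With the tool pointing down it reaches from about 0.35 to 0.775 m from the base axis. Payload 7.3 kg.
Tool frame: the origin (TCP) lies at the centre of the arm's flange, where the gripper is bolted on; the fingertips stand 178 mm ahead of it and the grasp point (between the pads) lies 159 mm ahead of it; z points along the fingers, y is the line along which they close (so a half turn about z gives the same grasp; the last joint's range is limited). The gripper opens to 92 mm and grips with 3 to 60 N. Pads are 19 mm wide; open, the fingers measure 130 mm over their backs; the gripper's body (75 mm by 190 mm) begins 47 mm behind the grasp point.
Start: joints at [-1.443, 0.342, 1.524, -0, 1.275, -0.146], TCP at [0.142, -0.505, 0.405] pointing down, gripper open.
Joint ranges: [-2.53, 2.53], [-0.77, 2.02], [0.04, 2.7], [-1, 4.14], [0.28, 2.66], [-3.11, 3.11]. Speed limits (rad/s): [2.57, 2.57, 3.14, 3.14, 3.14, 3.14].

INTERFACE

Orientations are given as [roll, pitch, yaw] about the fixed x, y, z axes, in that order (R = Rz(yaw) Ry(pitch) Rx(roll)).
In Python, from cell import robot gives the robot as it stands.
- The arm moves only by the tool pendant, called after ">>>" by a JSON object that holds its "fn" and its "kwargs", one argument or row to a line. Schema: {"type":"object","properties":{"offsets":{"type":"array","items":{"type":"array","items":{"type":"number"},"minItems":6,"maxItems":6},"minItems":1,"maxItems":8},"aperture":{"type":"number"},"squeeze":{"type":"number"},"only":{"type":"string"},"quiet":{"type":"boolean"},"lines":{"type":"string"}},"required":["offsets"],"additionalProperties":false}. offsets is a list of rows, 1 to 8 of them, each of 6 numbers: dx, dy, dz in a scale on which 1.0 is 0.25 m, then a rotation vector rx, ry, rz in normalised numbers (1 is pi/2 rad); each row shifts and turns the commanded pose from where the row before left it, along the tool's axes as they then stand; what a row does not reach is not made up. A row lasts 1/12 s, in which the tool goes at most 0.0417 m and 0.125 rad, less where a joint would pass 70% of its speed; a pose out of reach is approached as far as the arm can. aperture is the finger opening in m, set as the call begins (left out keeps the last). The fingers move at their own pace and stop on an object; squeeze is the grip in N (left out, the last holds). Time passes only in rows, so rows that do not move let the fingers close. The tool returns the time, the measured TCP pose, the force, the opening and the grip force at its end. only (a regular expression) keeps the lines of the reply that match it, lines (a string "A,B") keeps lines A to B, and quiet returns only ok. Shift and turn numbers lie between -1 and 1, and a call with a number outside is refused. Input that does not fit is refused with a message, and nothing moves.
- robot.observe(): the state, without advancing time (a new reading comes with each control period).
- robot.read_camera(name): name is "side" or "top" or "wrist"; returns a dict with "image" (420x560x3 uint8, red, green, blue), "fx", "fy", "cx", "cy" (pixels), "k1" (the pictures are not rectified: a ray, as slopes to the right and down, at radius r is drawn at 1 + k1 r^2 times it, then the intrinsics apply), "pose" (4x4, takes a point from camera to world coordinates). Camera axes: x right, y down, z forward; pixel columns grow to the right and rows downward; lengths in m; the calibration is good to about 2 mm. A picture is of the moment at which its call begins. There is no depth.
- robot.hand_in(): hands the job in; it is judged then, once.
The state is a dict: "time": time; "qpos": joint angles; "qvel": joint speeds; "joint_efforts": joint torques, N m; "tool_pos": TCP position; "tool_rot": TCP orientation; "contact_force": force on the tool from outside, world axes, zero at the start; "torque": the same for the moment, N m; "opening": finger opening in m; "grip_force": force on a finger pad.
Only numpy, scipy, OpenCV 4.12 (cv2) and the standard library are available. Lean on these libraries where they do the work, as an engineer would, in place of code of your own. Each camera call takes 0.05 s, during which the arm holds its last target. There are 200 camera calls.

## Working session

There is one attempt and no reset: what is moved stays moved. The work goes in short steps, Python scripts to look and compute and a tool call to move; the robot and the scene stay as the last step left them, time stands still between calls to the robot, and variables do not carry over. Pictures are saved under pics/ and viewed, at most 10 in all, crops included, and the job is handed in when it is done.

```bash
ls; mkdir -p pics; python3 - <<'E'
from cell import robot
import cv2,pickle
d={}
for n in("side","top","wrist"):
    c=robot.read_camera(n); d[n]=c; cv2.imwrite(f"pics/{n}0.png",c["image"][:,:,::-1]); print(n,c["fx"],c["cx"],c["cy"],c["k1"],c["pose"].round(3).tolist())
pickle.dump(d,open("d0.pkl","wb"))
s=robot.observe();print(s)
E
```

```text
pics
side 388.81838854594577 279.14171891632054 205.4660336036148 -0.004641184778944959 [[1.0, 0.016, 0.016, 0.53], [-0.002, -0.655, 0.756, -0.758], [0.023, -0.756, -0.654, 0.844], [0.0, 0.0, 0.0, 1.0]]
top 386.8983046534774 279.8983645219388 211.18780705385856 -0.08289981048654917 [[-0.002, -0.995, 0.104, 0.435], [-1.0, 0.0, -0.021, 0.068], [0.02, -0.104, -0.994, 1.203], [0.0, 0.0, 0.0, 1.0]]
wrist 348.89375772064693 273.8541155702817 205.73134021368793 -0.025449042688124358 [[0.271, -0.921, -0.279, 0.217], [-0.963, -0.26, -0.077, -0.485], [-0.002, 0.289, -0.957, 0.383], [0.0, 0.0, 0.0, 1.0]]
{'time': 0.15, 'qpos': array([-1.44304975e+00,  3.42534672e-01,  1.52475003e+00,  2.00418029e-05,
        1.27537714e+00, -1.46013040e-01]), 'qvel': array([ 0.00030769, -0.00276625, -0.00378915, -0.00072058, -0.00094387,
       -0.00046794]), 'joint_efforts': array([ 4.50554717e-04, -4.31469047e+01, -2.44354033e+01,  7.17271795e-02,
        5.37432614e-02, -8.45453746e-05]), 'tool_pos': array([ 0.14194147, -0.50535691,  0.40423564]), 'tool_rot': array([-3.14053763e+00, -1.74525294e-04,  2.73753681e-01]), 'contact_force': array([-0.3993238 ,  0.12952702, -0.33698362]), 'torque': array([ 0.01071461,  0.0188813 , -0.01710915]), 'grip_force': 0.0, 'opening': 0.0919988611323083}
```

View pics/top0.png

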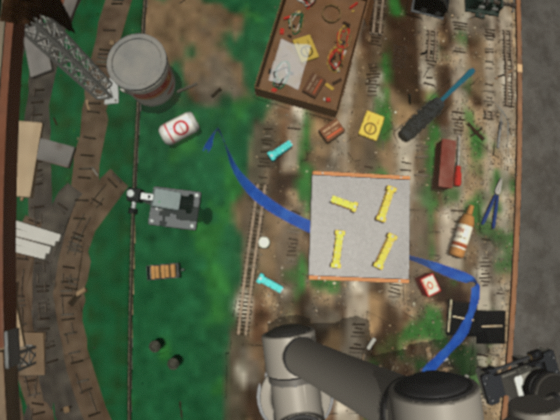

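View pics/side0.png

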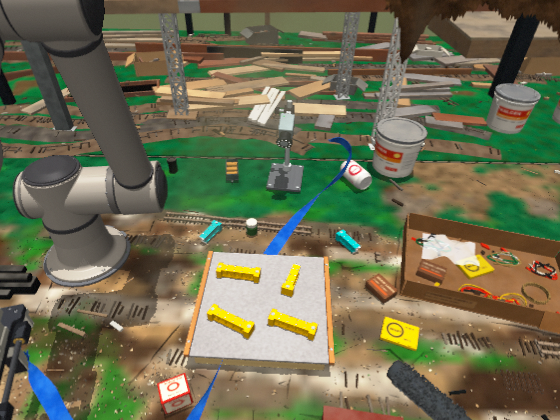

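Candidates: yellow girders in top view at (343,204), (386,204), (338,248) and (385,251); turquoise look-alikes at (280,150) and (270,284). (343,204) looks shorter, so I'm checking it in a close crop. The inspection camera is at about (175,207) in top and (287,125) in side.

```bash
python3 - <<'E'
import cv2,pickle,numpy as np
d=pickle.load(open("d0.pkl","rb"))
def crop(n,x,y,w,h,s):
    return cv2.resize(d[n]["image"][y:y+h,x:x+w,::-1],None,fx=s,fy=s,interpolation=cv2.INTER_CUBIC)
a=crop("top",318,185,50,37,8)   # 400x296
b=crop("side",265,250,50,37,8) 
c=crop("top",120,180,100,74,4)
e=crop("side",250,95,75,55.5.__int__(),1) 
e=cv2.resize(crop("side",255,95,60,100,1),(178,296),interpolation=cv2.INTER_CUBIC)
e=crop("side",262,98,50,37,8)
cv2.imwrite("pics/c1.png",np.vstack([np.hstack([a,b]),np.hstack([c,e])]))
E
```

```text
(no output)
```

View pics/c1.png

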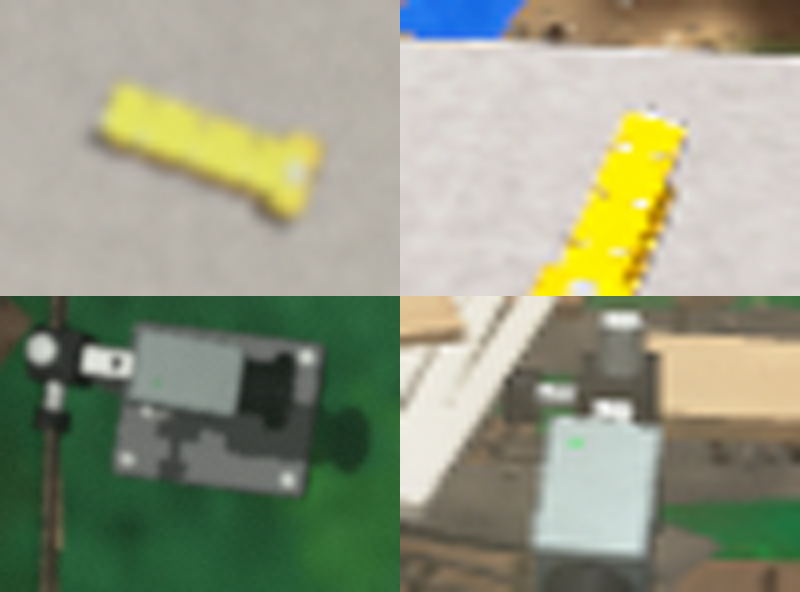

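The crop confirms it: (343,204) has a shoe only at the right (-y) end and a white break at the left, facing the inspection camera. Now I'll fit the poses.

```bash
cat > h.py <<'E'
import numpy as np,cv2
from scipy.spatial.transform import Rotation as R
from scipy.optimize import least_squares,minimize
def proj(c,P):
    T=np.linalg.inv(c["pose"]);p=np.atleast_2d(P)@T[:3,:3].T+T[:3,3];s=p[:,:2]/p[:,2:]
    s=s*(1+c["k1"]*(s**2).sum(1,keepdims=True));return s*[c["fx"],c["fy"]]+[c["cx"],c["cy"]]
def box(a,b): return np.array([[x,y,z] for x in(a[0],b[0]) for y in(a[1],b[1]) for z in(a[2],b[2])])
G=[box((-.055,-.015,0),(-.041,.015,.028)),box((-.041,-.01,.022),(.025,.01,.028)),box((-.041,-.005,.006),(.022,.005,.022)),box((-.041,-.01,0),(.018,.01,.006))]
def sil(c,p,z=.055,S=8):
    m=np.zeros((420,560),np.uint8);M=R.from_euler('z',p[2]).as_matrix();o=cv2.resize(m,None,fx=1,fy=1)
    o=np.zeros((420*4,560*4),np.uint8)
    for g in G:
        q=proj(c,g@M.T+[p[0],p[1],z]);h=cv2.convexHull(((q+.5)*4*16-8).round().astype(np.int32));cv2.fillConvexPoly(o,h,255,cv2.LINE_8,4)
    return cv2.resize(o,(560,420),interpolation=cv2.INTER_AREA)/255.
def yellow(c):
    i=c["image"].astype(float);y=(i[...,:2].min(2)-i[...,2])/np.maximum(i.max(2),1);return np.clip((y-.1)/.35,0,1)
def fit(cs,p0):
    ms=[]
    for c in cs:
        m=yellow(c);u,v=proj(c,np.array([[p0[0],p0[1],.07]]))[0].astype(int)
        l=cv2.connectedComponents((m>.15).astype(np.uint8))[1];w=l[max(v-4,0):v+5,u-4:u+5];k=np.bincount(w[w>0]).argmax();ms.append(m*(cv2.dilate((l==k).astype(np.uint8),np.ones((3,3)))))
    f=lambda p:sum(((sil(c,p)-m)**2).sum()/m.sum() for c,m in zip(cs,ms))
    best=minimize(f,p0,method='Nelder-Mead',options=dict(initial_simplex=np.array(p0)+np.array([[0,0,0],[.006,0,0],[0,.006,0],[0,0,.15]]),xatol=1e-4,fatol=1e-5))
    return best.x,best.fun
E
python3 - <<'E'
from h import *
import pickle
d=pickle.load(open("d0.pkl","rb"));t,s=d["top"],d["side"]
def ray(c,u,z):
    xy=cv2.undistortPoints(np.array([[u]],float),np.array([[c["fx"],0,c["cx"]],[0,c["fy"],c["cy"]],[0,0,1]]),np.array([c["k1"],0,0,0,0.]))[0,0]
    r=c["pose"][:3,:3]@[*xy,1];o=c["pose"][:3,3];return o+r*(z-o[2])/r[2]
p0=ray(t,(343,204),.07);print(p0)
for cs in([t],[s],[t,s]): print(fit(cs,[p0[0],p0[1],1.85])," ",fit(cs,[p0[0],p0[1],1.3]))
# stand
pt=lambda x,y,ox,oy,k:((x+.5)/k-.5+ox,(y+.5)/k-.5+oy)
base=[pt(x,y-296,120,180,4) for x,y in((135,325),(325,345),(305,495),(113,470))]
bt=[pt(x,y-296,120,180,4) for x,y in((137,330),(245,345),(237,415),(130,395))]
bs=[pt(x-400,y-296,262,98,8) for x,y in((662,428),(655,560),(533,550),(550,418))]
th=np.radians(25);H=R.from_euler('y',-th).as_matrix()
def model(p):
    x,y,a,b,g=p;M=R.from_euler('z',a).as_matrix();o=[x,y,0]
    B=np.array([[b+.075,-.06,.012],[b-.075,-.06,.012],[b-.075,.06,.012],[b+.075,.06,.012]])@M.T+o
    D=(np.array([[.112,-.023,.023],[g,-.023,.023],[g,.023,.023],[.112,.023,.023]])@H.T+[-.06,0,.204])@M.T+o
    return B,D
def res(p):
    B,D=model(p);return np.r_[(proj(t,B)-base).ravel(),(proj(t,D)-bt).ravel(),(proj(s,D)-bs).ravel()]
c0=ray(t,(175,207),.0)
r=least_squares(res,[c0[0],c0[1],1.45,0,.035],loss='soft_l1');print(r.x,res(r.x).reshape(-1,2).round(1).tolist())
x,y,a=r.x[:3];M=R.from_euler('z',a).as_matrix();F=M@(np.array([-.06,0,.204])+H@[-.08,0,0])+[x,y,0];print("focus",F,"lens",M@[-.06,0,.204]+[x,y,0])
E
```

```text
[ 0.57518256 -0.14247373  0.07      ]
(array([ 0.58407909, -0.12941809,  1.23872504]), np.float64(0.06240834227404282))   (array([ 0.58435676, -0.12879894,  1.22359025]), np.float64(0.061035582569549836))
(array([ 0.58426527, -0.12933135,  1.23228985]), np.float64(0.05439783560162099))   (array([ 0.58425358, -0.1293064 ,  1.23165221]), np.float64(0.053917965739044046))
(array([ 0.58410549, -0.12941521,  1.23764749]), np.float64(0.11880371758943623))   (array([ 0.5842085 , -0.12937407,  1.23581696]), np.float64(0.11920438392128432))
[0.56653944 0.32590429 1.4606732  0.04495165 0.0445174 ] [[0.1, -1.0], [-0.1, -0.8], [-0.1, 0.0], [0.1, 0.9], [0.6, -1.5], [1.0, -0.7], [0.5, -0.1], [-0.3, 0.9], [0.1, -2.8], [-1.0, -1.5], [-0.7, -1.4], [-0.5, -2.6]]
focus [0.55197709 0.1942023  0.17019054] lens [0.55994539 0.26626774 0.204     ]
```

The manual's scale: shifts go in shares of 0.25 m and turns go in shares of pi/2 rad. Converting my numbers, 0.0373 m / 0.25 = 0.1492, -0.0167 m / 0.25 = -0.0668.

>>> {"fn": "pendant", "kwargs": {
  "offsets": [
    [0.1492,-0.0668,0,0,0,0],
    [0.1492,-0.0668,0,0,0,0],
    [0.1492,-0.0668,0,0,0,0],
    [0.1492,-0.0668,0,0,0,0],
    [0.1492,-0.0668,0,0,0,0],
    [0.1492,-0.0668,0,0,0,0],
    [0.1492,-0.0668,0,0,0,0],
    [0.1492,-0.0668,0,0,0,0]
  ],
  "aperture": 0.06
}}

```text
time: 0.82
tool_pos: [0.3943, -0.2945, 0.4047]
tool_rot: [-3.142, 0.0, 0.274]
contact_force: [0.5, -0.3, 0.5]
opening: 0.0604
grip_force: 0.0
```

>>> {"fn": "pendant", "kwargs": {
  "offsets": [
    [0.1492,-0.0668,0,0,0,0],
    [0.1492,-0.0668,0,0,0,0],
    [0.1492,-0.0668,0,0,0,0],
    [0.1492,-0.0668,0,0,0,0],
    [0.1492,-0.0668,0,0,0,0],
    [0.1492,-0.0668,0,0,0,0]
  ]
}}

```text
time: 1.32
tool_pos: [0.5828, -0.1374, 0.4044]
tool_rot: [-3.141, 0.0, 0.274]
contact_force: [1.1, -1.3, 0.1]
opening: 0.0601
grip_force: 0.0
```

>>> {"fn": "pendant", "kwargs": {
  "offsets": [
    [0,0,0,0,0,-0.0766],
    [0,0,0,0,0,-0.0766],
    [0,0,0,0,0,-0.0766],
    [0,0,0,0,0,-0.0766],
    [0,0,0,0,0,-0.0766],
    [0,0,0,0,0,-0.0766],
    [0,0,0,0,0,-0.0766],
    [0,0,0,0,0,-0.0766]
  ]
}}

```text
time: 1.98
tool_pos: [0.5815, -0.1391, 0.4043]
tool_rot: [-3.141, 0.0, 1.243]
contact_force: [0.5, 0.7, -0.7]
opening: 0.0597
grip_force: 0.0
```

>>> {"fn": "pendant", "kwargs": {
  "offsets": [
    [0,0,0,0,0,0]
  ]
}}

```text
time: 2.07
tool_pos: [0.5815, -0.1391, 0.4043]
tool_rot: [-3.141, 0.0, 1.241]
contact_force: [-0.4, -0.1, 0.5]
opening: 0.0603
grip_force: 0.0
```

```bash
cat > go.py <<'E'
from h import *
def rel(s,P,Rt):  # delta in tool axes to target
    A=R.from_euler('xyz',s["tool_rot"]);return A.inv().apply(np.array(P)-s["tool_pos"]).round(4),(A.inv()*R.from_matrix(Rt)).as_rotvec().round(4)
E
python3 - <<'E'
from go import *; from cell import robot; import pickle
c=robot.read_camera("wrist");pickle.dump(c,open("w1.pkl","wb"));cv2.imwrite("pics/w1.png",c["image"][:,:,::-1])
s=robot.observe();print(s["time"],s["tool_pos"],s["tool_rot"],s["qpos"])
try: print(fit([c],[.5842,-.1294,1.2365]))
except Exception as e: print(e)
print(rel(s,[.5809,-.1387,.236],R.from_euler('xyz',[np.pi,0,1.2365]).as_matrix()))
E
```

```text
2.1167 [ 0.58147756 -0.13914463  0.4043695 ] [-3.14088746e+00  6.67207087e-05  1.23473286e+00] [-3.62990102e-01  4.77674587e-01  1.31248214e+00 -8.77726303e-05
  1.35213907e+00 -2.69075373e-02]
(array([ 0.58414743, -0.12919019,  1.22395959]), np.float64(0.11977947672329897))
(array([ 0.0002, -0.0006,  0.1684]), array([-0.0007,  0.0001, -0.0018]))
```

View pics/w1.png

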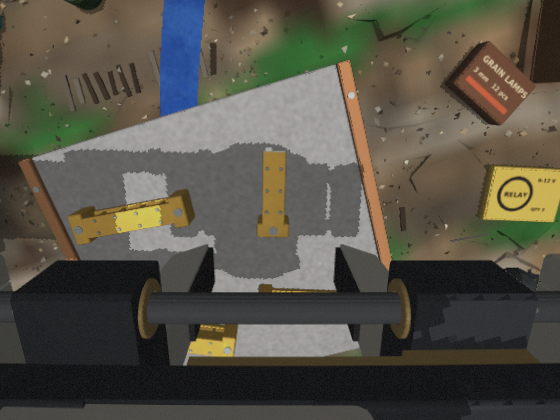

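The wrist view shows the broken girder, break at (273,150) and shoe at (273,230), squarely between the fingers. The fit agrees to within 1 mm, so I'm descending.

To row units: 0.04 m / 0.25 = 0.16, 0.03 m / 0.25 = 0.12.

>>> {"fn": "pendant", "kwargs": {
  "offsets": [
    [0,-0.0024,0.16,0,0,0],
    [0,0,0.16,0,0,0],
    [0,0,0.16,0,0,0],
    [0,0,0.12,0,0,0],
    [0,0,0.048,0,0,0],
    [0,0,0.02,0,0,0],
    [0,0,0,0,0,0]
  ]
}}

```text
time: 2.7
tool_pos: [0.5808, -0.1389, 0.2365]
tool_rot: [-3.139, -0.0, 1.234]
contact_force: [-0.0, -0.2, 0.5]
opening: 0.0597
grip_force: 0.0
```

>>> {"fn": "pendant", "kwargs": {
  "offsets": [
    [0,0,0,0,0,0],
    [0,0,0,0,0,0],
    [0,0,0,0,0,0],
    [0,0,0,0,0,0],
    [0,0,0,0,0,0],
    [0,0,0,0,0,0]
  ],
  "aperture": 0.0,
  "squeeze": 20
}}

```text
time: 3.2
tool_pos: [0.581, -0.139, 0.2382]
tool_rot: [3.141, 0.0, 1.237]
contact_force: [-0.2, -0.5, -0.1]
opening: 0.0245
grip_force: 0.0
```

>>> {"fn": "pendant", "kwargs": {
  "offsets": [
    [0,0,0,0,0,0],
    [0,0,-0.04,0,0,0],
    [0,0,-0.12,0,0,0],
    [0,0,-0.16,0,0,0],
    [0,0,-0.16,0,0,0],
    [0,0,-0.12,0,0,0],
    [0,0,0,0,0,0]
  ]
}}

```text
time: 3.78
tool_pos: [0.5817, -0.1391, 0.396]
tool_rot: [3.128, 0.0, 1.237]
contact_force: [1.6, 0.2, 0.1]
opening: 0.0195
grip_force: 20.0
```

```bash
python3 - <<'E'
from go import *; from cell import robot; import pickle
d={n:robot.read_camera(n) for n in("top","side","wrist")};pickle.dump(d,open("d2.pkl","wb"))
cr=lambda n,x,y,w,h,k:cv2.resize(d[n]["image"][y:y+h,x:x+w,::-1],None,fx=k,fy=k,interpolation=cv2.INTER_CUBIC)
cv2.imwrite("pics/g2.png",np.hstack([cr("wrist",200,110,140,140,2.8),cr("side",240,190,140,140,2.8)]))
s=robot.observe();print(s["time"],s["tool_pos"],s["tool_rot"],s["opening"],s["grip_force"])
th=np.radians(25);H=R.from_euler('y',-th).as_matrix();M=R.from_euler('z',1.4607).as_matrix();Q=M@H
F=np.array([.552,.1942,.1702])
# TCP relative to broken end in tool/girder frame: girder grip x -.010, TCP z above underside
tz=.2382-.055
for b in(.1,0):
    P=F+Q@(np.array([-.035-b,0,-.014+tz]));print(P,rel(s,P,Q@np.diag([1,-1,-1])))
E
```

```text
3.9333 [ 0.58059353 -0.13882349  0.38772732] [-3.14136077e+00  7.11062596e-05  1.23699656e+00] 0.019503692229636806 19.99993622303009
[0.53069998 0.00151515 0.26649381] (array([ 0.1163, -0.0931,  0.1212]), array([ 0.0486,  0.4345, -0.2202]))
[0.54065795 0.09159721 0.30875564] (array([ 0.2046, -0.1132,  0.079 ]), array([ 0.0486,  0.4345, -0.2202]))
```

View pics/g2.png

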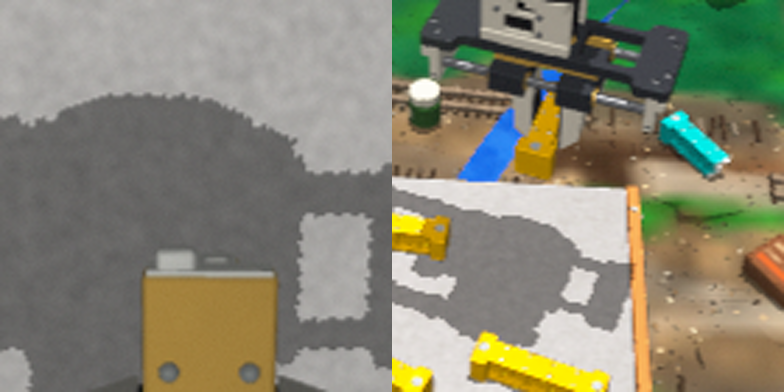

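The girder is held squarely between the pads. I'll move to a waypoint above the final pose, already tilted, so the wrist camera can see the lens.

To row units: 0.0272 m / 0.25 = 0.1088, -0.0173 m / 0.25 = -0.0692.

>>> {"fn": "pendant", "kwargs": {
  "offsets": [
    [0.1088,-0.0692,-0.008,0,0,0],
    [0.1088,-0.0692,-0.008,0,0,0],
    [0.1088,-0.0692,-0.008,0,0,0],
    [0.1088,-0.0692,-0.008,0,0,0],
    [0.1088,-0.0692,-0.008,0,0,0],
    [0.1088,-0.0692,-0.008,0,0,0]
  ]
}}

```text
time: 4.43
tool_pos: [0.5354, 0.0506, 0.3979]
tool_rot: [-3.138, 0.001, 1.237]
contact_force: [0.9, 0.3, -0.1]
opening: 0.0191
grip_force: 20.0
```

>>> {"fn": "pendant", "kwargs": {
  "offsets": [
    [0,0,0,0.0052,0.0461,-0.0234],
    [0,0,0,0.0052,0.0461,-0.0234],
    [0,0,0,0.0052,0.0461,-0.0234],
    [0,0,0,0.0052,0.0461,-0.0234],
    [0,0,0,0.0052,0.0461,-0.0234],
    [0,0,0,0.0052,0.0461,-0.0234],
    [0,0,0,0,0,0],
    [0,0,0,0,0,0]
  ]
}}

```text
time: 5.1
tool_pos: [0.5362, 0.0488, 0.3981]
tool_rot: [-3.138, -0.434, 1.457]
contact_force: [0.6, -0.2, -0.3]
opening: 0.0196
grip_force: 20.0
```

```bash
python3 - <<'E'
from go import *; from cell import robot; import pickle
d={n:robot.read_camera(n) for n in("top","side","wrist")};s=robot.observe();pickle.dump((d,s),open("d3.pkl","wb"))
cv2.imwrite("pics/w3.png",d["wrist"]["image"][:,:,::-1])
print(s["time"],s["tool_pos"],s["tool_rot"],s["opening"],s["grip_force"],s["qpos"])
# expected broken end top corners
A=R.from_euler('xyz',s["tool_rot"]).as_matrix()
P=np.array([[.035,.01,.1552],[.035,-.01,.1552]])@A.T+s["tool_pos"];print("exp end corners wrist",proj(d["wrist"],P))
th=np.radians(25);H=R.from_euler('y',-th).as_matrix();M=R.from_euler('z',1.4607).as_matrix()
print("exp lens",proj(d["wrist"],np.array([[.5599,.2663,.204]])))
E
```

```text
5.25 [0.53628697 0.04938329 0.39921895] [-3.14052624 -0.43442105  1.45977946] 0.019759679682997366 20.00008061528206 [-0.16207264  0.36663577  1.54048117  0.45286082  1.28900087 -0.19126041]
exp end corners wrist [[299.24337341 209.1041279 ]
 [249.51778349 209.12442771]]
exp lens [[273.84498782  38.58658532]]
```

View pics/w3.png

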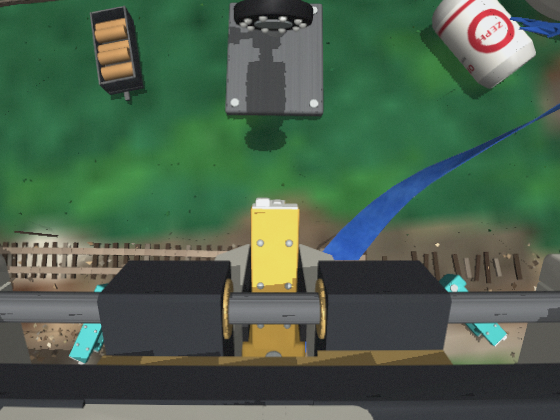

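The break is at about (276,208), as expected from the nominal grasp. The lens shows at the top edge around (272,15), further off than my estimate of row 39, so I'm refining the stand pose.

```bash
python3 - <<'E'
from go import *; import pickle
d,s=pickle.load(open("d3.pkl","rb"));w=d["wrist"]
th=np.radians(25);H=R.from_euler('y',-th).as_matrix();M=R.from_euler('z',1.4607).as_matrix();o=[.56654,.3259,0]
a=np.linspace(0,2*np.pi,60);C=np.c_[0*a,.026*np.cos(a),.026*np.sin(a)]
im=cv2.resize(w["image"][0:120,210:340,::-1],None,fx=5,fy=5,interpolation=cv2.INTER_CUBIC)
for X,col in((0,(0,0,255)),):
    q=proj(w,((C+[X,0,0])@H.T+[-.06,0,.204])@M.T+o)
    cv2.polylines(im,[(((q-[210,0]+.5)*5-.5)*16).astype(np.int32)],True,col,1,cv2.LINE_AA,4)
t=d["side"]; j=cv2.resize(t["image"][85:205,262:292+10,::-1],None,fx=5,fy=5,interpolation=cv2.INTER_CUBIC)[:, :150]
cv2.imwrite("pics/w3c.png",im)
E
```

```text
(no output)
```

View pics/w3c.png

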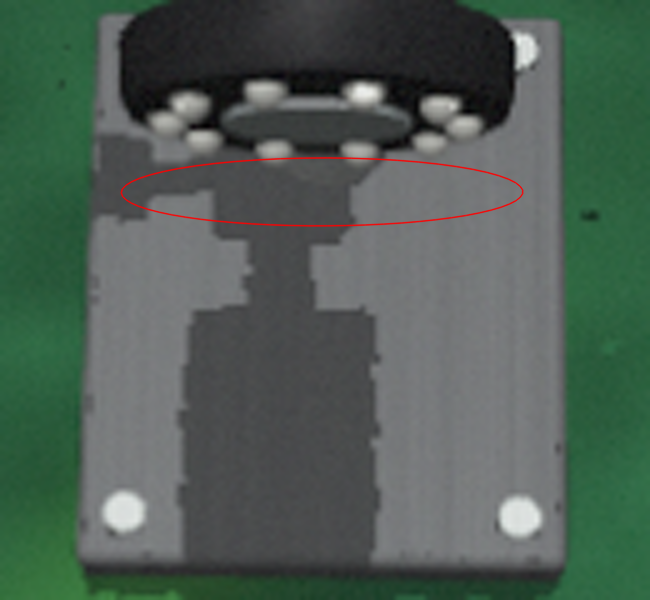

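```bash
cat > st.py <<'E'
from go import *; import pickle
d,s=pickle.load(open("d3.pkl","rb"));w=d["wrist"];d0=pickle.load(open("d0.pkl","rb"));t,sd=d0["top"],d0["side"]
th=np.radians(25);H=R.from_euler('y',-th).as_matrix()
pt=lambda x,y,ox,oy,k:((x+.5)/k-.5+ox,(y+.5)/k-.5+oy)
base=[pt(x,y-296,120,180,4) for x,y in((135,325),(325,345),(305,495),(113,470))]
bt=[pt(x,y-296,120,180,4) for x,y in((137,330),(245,345),(237,415),(130,395))]
bs=[pt(x-400,y-296,262,98,8) for x,y in((662,428),(655,560),(533,550),(550,418))]
wl=[pt(317,118,210,0,5)]; wb=[pt(x,y,210,0,5) for x,y in((562,20),(565,562),(80,557),(100,15))]
def res(p,k=1):
    x,y,a,b,g,e=p;M=R.from_euler('z',a).as_matrix();o=[x,y,0]
    B=np.array([[b+.075,-.06,.012],[b-.075,-.06,.012],[b-.075,.06,.012],[b+.075,.06,.012]])@M.T+o
    D=(np.array([[e,-.023,.023],[g,-.023,.023],[g,.023,.023],[e,.023,.023]])@H.T+[-.06,0,.204])@M.T+o
    L=np.array([M@[-.06,0,.204]+o])
    f=.4 if k else 1
    return np.r_[(proj(t,B)-base).ravel(),(proj(t,D)-bt).ravel(),(proj(sd,D)-bs).ravel(),f*(proj(w,L)-wl).ravel(),f*(proj(w,B)-wb).ravel()]
def P(r):
    x,y,a=r.x[:3];M=R.from_euler('z',a).as_matrix();L=M@[-.06,0,.204]+[x,y,0];print(r.x.round(4),"lens",L.round(4),"focus",(L+M@H@[-.08,0,0]).round(4));print(res(r.x,0).reshape(-1,2).round(1).tolist())
for lock in(0,1):
    f=(lambda p:np.r_[res(p),300*(p[3]-.045)] ) if lock==0 else (lambda p:res(p))
    r=least_squares(f,[.566,.326,1.46,.045,.04,.11],loss='soft_l1');P(r)
E
python3 st.py
```

```text
[0.568  0.3369 1.452  0.0347 0.0344 0.1   ] lens [0.5609 0.2773 0.204 ] focus [0.5523 0.2053 0.1702]
[[0.0, -1.3], [-0.2, -0.8], [-0.5, 0.0], [-0.2, 0.5], [1.3, -1.3], [0.7, -0.5], [0.0, 0.0], [0.2, 0.9], [0.2, -1.3], [-1.1, -0.6], [-0.7, -0.5], [-0.4, -1.2], [0.5, 0.1], [0.1, -1.8], [1.3, 1.1], [-1.1, 1.4], [-1.5, -1.3]]
[0.5681 0.3379 1.4522 0.0332 0.0336 0.0991] lens [0.561  0.2783 0.204 ] focus [0.5524 0.2063 0.1702]
[[0.2, -1.3], [-0.0, -0.8], [-0.3, 0.0], [-0.1, 0.5], [1.3, -1.3], [0.6, -0.5], [-0.0, 0.0], [0.2, 1.0], [0.2, -1.3], [-1.1, -0.5], [-0.7, -0.4], [-0.4, -1.1], [0.5, -1.3], [0.1, -1.5], [1.3, 1.5], [-1.1, 1.8], [-1.5, -1.0]]
```

```bash
cat > tgt.py <<'E'
from go import *; from cell import robot
L=np.array([.561,.2778,.204]);Q=R.from_euler('z',1.4523).as_matrix()@R.from_euler('y',-np.radians(25)).as_matrix()
F=L+Q@[-.08,0,0]
off=np.array([-.0355,.0004,-.014+.1824])  # TCP from broken end, girder axes
P=F+Q@off
s=robot.observe()
print(s["time"],P.round(4),rel(s,P,Q@np.diag([1,-1,-1])))
A=R.from_euler('xyz',s["tool_rot"]).as_matrix()@np.diag([1,-1,-1]);print("end err (head frame mm)",(Q.T@(s["tool_pos"]-A@off-F)*1e3).round(1))
E
python3 tgt.py
```

```text
5.25 [0.5398 0.1032 0.3078] (array([ 0.0104, -0.0023,  0.1056]), array([-0.0042,  0.0019,  0.0068]))
end err (head frame mm) [-10.5  -1.9 105.6]
```

To row units: 0.03 m / 0.25 = 0.12, 0.02 m / 0.25 = 0.08, 0.0034 rad / 1.5708 = 0.0022.

>>> {"fn": "pendant", "kwargs": {
  "offsets": [
    [0.008,-0.002,0.08,-0.0013,0.0006,0.0022],
    [0.0112,-0.0024,0.12,-0.0013,0.0006,0.0022],
    [0.0112,-0.0024,0.12,0,0,0],
    [0.0112,-0.0024,0.0744,0,0,0],
    [0,0,0.028,0,0,0],
    [0,0,0,0,0,0],
    [0,0,0,0,0,0],
    [0,0,0,0,0,0]
  ]
}}

```text
time: 5.92
tool_pos: [0.5408, 0.1029, 0.3097]
tool_rot: [3.138, -0.438, 1.454]
contact_force: [0.1, 0.1, -0.7]
opening: 0.0196
grip_force: 20.0
```

```bash
python3 - <<'E'
from go import *; from cell import robot; import pickle
d={n:robot.read_camera(n) for n in("top","side","wrist")};s=robot.observe();pickle.dump((d,s),open("d4.pkl","wb"))
cr=lambda n,x,y,w,h,k:cv2.resize(d[n]["image"][y:y+h,x:x+w,::-1],None,fx=k,fy=k,interpolation=cv2.INTER_CUBIC)
cv2.imwrite("pics/f4.png",np.vstack([np.hstack([cr("side",230,90,100,75,4),cr("top",140,160,100,75,4)]),cr("wrist",172,0,200,75*2,4)[:296] if 0 else cr("wrist",172,0,200,140,4)[::2,::1][:280]]))
E
python3 tgt.py; python3 tgt.py
```

```text
6.0667 [0.5398 0.1032 0.3078] (array([-0.0004, -0.0009,  0.0018]), array([ 0.0029, -0.0018,  0.0011]))
end err (head frame mm) [ 0.7 -1.4  1.8]
6.0667 [0.5398 0.1032 0.3078] (array([-0.0004, -0.0009,  0.0018]), array([ 0.0029, -0.0018,  0.0011]))
end err (head frame mm) [ 0.7 -1.4  1.8]
```

View pics/f4.png

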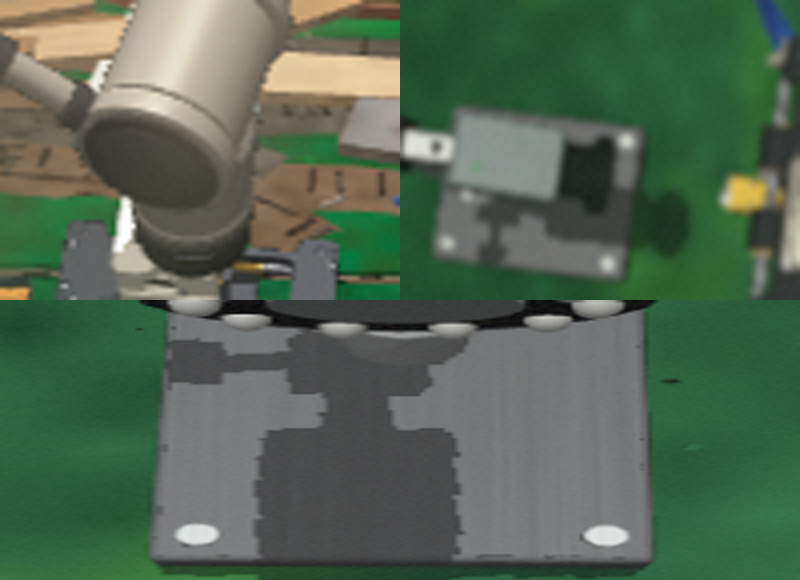

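To row units: 0.0015 m / 0.25 = 0.006, -0.0011 m / 0.25 = -0.0044, 0.002 rad / 1.5708 = 0.0013.

>>> {"fn": "pendant", "kwargs": {
  "offsets": [
    [-0.0016,-0.0044,0.006,0.0013,-0.0006,0.0006],
    [0,0,0,0,0,0],
    [0,0,0,0,0,0],
    [0,0,0,0,0,0],
    [0,0,0,0,0,0],
    [0,0,0,0,0,0]
  ]
}}

```text
time: 6.57
tool_pos: [0.5393, 0.1037, 0.3069]
tool_rot: [-3.14, -0.437, 1.452]
contact_force: [-0.8, 0.3, -0.7]
opening: 0.0196
grip_force: 20.0
```

```bash
python3 tgt.py
cat >> tgt.py <<'E'
import sys
d={n:robot.read_camera(n) for n in("top","wrist")}
E0=np.array([.0,0,.014]);e=s["tool_pos"]-A@off
print("top: end top-edge",proj(d["top"],[e+A@[0,0,.014]]),"lens top",proj(d["top"],[L+Q@[0,y,z] for y,z in((-.026,0),(.026,0),(0,.026))]))
print("wrist: lens bottom/left/right",proj(d["wrist"],[L+Q@[0,y,z] for y,z in((0,-.026),(0,.026),(-.026,0),(.026,0))]), "end",proj(d["wrist"],[e+A@[0,0,.014]]))
cr=lambda n,x,y,w,h,k:cv2.resize(d[n]["image"][y:y+h,x:x+w,::-1],None,fx=k,fy=k,interpolation=cv2.INTER_CUBIC)
cv2.imwrite("pics/f5.png",np.vstack([cr("top",170,185,70,35,10),cr("wrist",204,0,140,40,5)]))
E
python3 tgt.py
```

```text
6.5667 [0.5398 0.1032 0.3078] (array([ 0.    ,  0.0006, -0.001 ]), array([-0.0014, -0.0008, -0.0001]))
end err (head frame mm) [ 0.1  0.8 -0.9]
6.5667 [0.5398 0.1032 0.3078] (array([ 0.    ,  0.0006, -0.001 ]), array([-0.0014, -0.0008, -0.0001]))
end err (head frame mm) [ 0.1  0.8 -0.9]
top: end top-edge [[222.05029621 207.83746752]] lens top [[192.75653799 193.26255772]
 [189.9634545  212.96674515]
 [193.71279148 202.4324242 ]]
wrist: lens bottom/left/right [[276.97606992  11.74264164]
 [278.11527069 -30.24581612]
 [346.91755652  -5.06935924]
 [207.98651739  -5.02597006]] end [[275.24303382 209.16159705]]
```

View pics/f5.png

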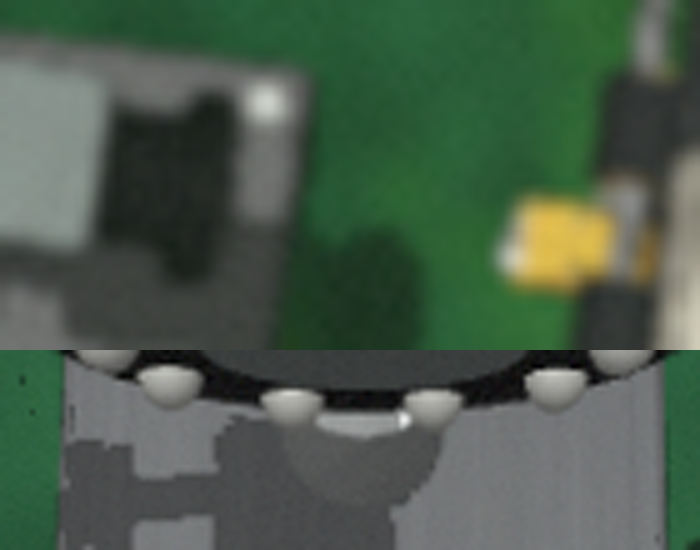

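The numbers agree. In the top view the break is at about (221.5,209) and the lens edge at about (193,204). In the wrist view the lens bottom is at about (276,12) against a predicted (277,11.7). Everything is within 1–2 mm, so I'm handing in.

>>> {"fn": "pendant", "kwargs": {
  "offsets": [
    [0,0,0,0,0,0],
    [0,0,0,0,0,0],
    [0,0,0,0,0,0],
    [0,0,0,0,0,0]
  ]
}}

```text
time: 7.0
tool_pos: [0.5393, 0.1037, 0.3069]
tool_rot: [-3.14, -0.437, 1.452]
contact_force: [-0.8, 0.5, -0.6]
opening: 0.0197
grip_force: 20.0
```

```bash
python3 -c "
from cell import robot
s=robot.observe();print(abs(s['qvel']).max());print(robot.hand_in())"
```

```text
0.001579928726951903
the job is handed in; nothing more can be done
None
```

I handed the job in at about 7 s, with the broken girder held still in the gripper, its broken end about 8 cm in front of the lens and the girder lined up with the camera's line of sight (my measurements agree to about 1–2 mm); the hand-in returned no verdict.

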